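# Load the glue tins into the carrier in the same order

### The arm

A 6-joint arm with a two-finger parallel gripper is mounted at the origin on the work surface. World frame = base frame: x ahead of the robot, y to its left, z up, the work surface at z = 0. Lengths are in mm, angles in degrees, forces in N, time in s.
With the tool pointing down it reaches from about 300 to 850 mm from the base axis. Payload 4.2 kg.
Tool frame: the origin (TCP) lies midway between the tips of the shut fingers; the grasp point (between the pads) lies 19 mm behind it; z points along the fingers, y is the line along which they close (so a half turn about z gives the same grasp; the last joint's range is limited). The gripper opens to 91 mm and grips with 3 to 60 N. Pads are 32 mm wide; open, the fingers measure 118 mm over their backs; the gripper's body (76 mm by 178 mm) begins 60 mm behind the grasp point.
Start: joints at [75.115, 18.312, 89.639, -0, 72.044, -1.146], TCP at [136.569, 558.563, 213.976] pointing down, gripper open.
Joint ranges: [-177.97, 177.97], [-48.28, 115.42], [12.27, 149.76], [-77.06, 257.06], [2.81, 150.46], [-146.56, 146.56]. Speed limits (degrees/s): [147.25, 147.25, 180, 180, 180, 180].

### API

Orientations are given as [roll, pitch, yaw] about the fixed x, y, z axes, in that order (R = Rz(yaw) Ry(pitch) Rx(roll)).
In Python, from workcell import env gives the robot as it stands.
- The arm moves only by the shell command python3 -m jog 'ROWS' [FORCE]. ROWS is a JSON object of lists of equal length, an entry for each row: "jaw": the finger opening in mm, from 0 to 91.2; "slide": the shift along the tool's x, y, z in units of 30 mm (1.0 is 30 mm), a list of three; "spin": the turn about the tool's z in units of 8 degrees (1.0 is 8 degrees). In form: {"jaw": [jaw, ...], "slide": [[dx, dy, dz], ...], "spin": [spin, ...]}. A call has 1 to 10 rows; each row shifts and turns the commanded pose from where the row before left it, along the tool's axes as they then stand; what a row does not reach is not made up. A row lasts 1/10 s, in which the tool goes at most 50 mm and 8.59 degrees, less where a joint would pass 70% of its speed; a pose out of reach is approached as far as the arm can. A call is refused whole if a number of a shift passes 1 or a number of a turn 1, either way. A call with a gripper value outside its range is refused whole. The fingers move at their own pace and stop on an object; FORCE is the grip in N (left out, the last holds). Time passes only in rows, so rows that do not move let the fingers close. It gives the time, the measured TCP pose, the force, the opening and the grip force at its end, in the units of the state.
- env.state(): the state, without advancing time (a new reading comes with each control period).
- env.grab_frame(name): name is "scene" or "top" or "wrist"; returns the picture (420x560x3 uint8, red, green, blue); there is no depth.
- env.camera_model(name): a dict with "fx", "fy", "cx", "cy" (pixels), "D" ([k1, k2, p1, p2, k3] as OpenCV has them; the pictures are not rectified), "camera_from_world" (4x4, takes a point from world to camera coordinates). Camera axes: x right, y up, looking along -z (the intrinsics and any distortion apply to the point x, -y, -z); pixel columns grow to the right and rows downward; lengths in mm; the calibration is good to about 2 mm. A picture is of the moment at which its call begins: read the wrist's pose just before it. camera_model takes no time and is no camera call; for the wrist camera it gives the pose at the moment of the call.
- env.job_done(): hands the job in; it is judged then, once.
The state is a dict: "time_s": time; "qpos": joint angles; "qvel": joint speeds; "effort": joint torques, N m; "ee_pos": TCP position; "ee_rot": TCP orientation; "force": force on the tool from outside, world axes, zero at the start; "torque": the same for the moment, N m; "gripper_width": finger opening in mm; "gripper_force": force on a finger pad.
Only numpy, scipy, OpenCV 4.12 (cv2) and the standard library are available. Lean on these libraries where they do the work, as an engineer would, in place of code of your own. Each camera call takes 0.05 s, during which the arm holds its last target. There are 200 camera calls.

### The job

Move the four glue tins from the steel drip tray into the wooden carrier, keeping their order: the tin at the left-hand end of the tray (the robot's own left, looking out from its base) goes into the bay next to the carrier's red end stop, the next tin into the bay after it, and so on, so that the right-hand tin ends in the bay farthest from the red stop. Set each tin down upright on the floor of its bay without dropping or tipping it, and let go. Leave the cleaner can and the brush cap where they are.

Things in the scene. Friction and masses are not known exactly. Their poses are not given: they have to be found in the camera images.
- tin_yellow: Loose glue tin with a yellow screw cap and yellow label, 0.2 to 0.37 kg. Round metal body 60 mm across and 70 mm tall; above it, on the same axis, the yellow cap, a cylinder 32 mm across reaching from 77 to 109 mm above the tin's foot: grasp it there. Origin: centre of the underside, z up. At the start it stands on the yellow mat in the drip tray.
- tin_blue: Loose glue tin with a blue screw cap and blue label, 0.2 to 0.37 kg. Round metal body 60 mm across and 70 mm tall; above it, on the same axis, the blue cap, a cylinder 32 mm across reaching from 77 to 109 mm above the tin's foot: grasp it there. Origin: centre of the underside, z up. At the start it stands on the blue mat in the drip tray.
- tin_green: Loose glue tin with a green screw cap and green label, 0.2 to 0.37 kg. Round metal body 60 mm across and 70 mm tall; above it, on the same axis, the green cap, a cylinder 32 mm across reaching from 77 to 109 mm above the tin's foot: grasp it there. Origin: centre of the underside, z up. At the start it stands on the green mat in the drip tray.
- tin_white: Loose glue tin with a white screw cap and white label, 0.2 to 0.37 kg. Round metal body 60 mm across and 70 mm tall; above it, on the same axis, the white cap, a cylinder 32 mm across reaching from 77 to 109 mm above the tin's foot: grasp it there. Origin: centre of the underside, z up. At the start it stands on the white mat in the drip tray.
- mat_yellow: Fixed yellow square mat, 76 x 76 x 4 mm, in the steel drip tray, under the yellow-capped tin at the start. Origin: centre of its underside, 4 mm above the table. The four mats form one straight row, 80 mm apart centre to centre, in shuffled order; +y of each mat points along the row to its left-hand end as seen by the robot, x across the row. The tray's rim is 10 mm tall.
- mat_blue: Fixed blue square mat, 76 x 76 x 4 mm, in the steel drip tray, under the blue-capped tin at the start. Origin: centre of its underside, 4 mm above the table. The four mats form one straight row, 80 mm apart centre to centre, in shuffled order; +y of each mat points along the row to its left-hand end as seen by the robot, x across the row. The tray's rim is 10 mm tall.
- mat_green: Fixed green square mat, 76 x 76 x 4 mm, in the steel drip tray, under the green-capped tin at the start. Origin: centre of its underside, 4 mm above the table. The four mats form one straight row, 80 mm apart centre to centre, in shuffled order; +y of each mat points along the row to its left-hand end as seen by the robot, x across the row. The tray's rim is 10 mm tall.
- mat_white: Fixed white square mat, 76 x 76 x 4 mm, in the steel drip tray, under the white-capped tin at the start. Origin: centre of its underside, 4 mm above the table. The four mats form one straight row, 80 mm apart centre to centre, in shuffled order; +y of each mat points along the row to its left-hand end as seen by the robot, x across the row. The tray's rim is 10 mm tall.
- carrier: Fixed brown wooden carrier, 84 mm (x) by 324 mm (y), walls and dividers 24 mm tall and 4 mm thick, floor 5 mm thick. Origin: centre of its underside, on the table. Four bays in a row along its y axis, centres at y = -120, -40, 40 and 120 mm (x = 0), each 76 x 76 mm inside, open above; a tin has 8 mm of play all round.
- red_stop: Fixed red end stop on one of the two ends of the carrier (the other end has a grey one): an upright plate 84 x 12 mm, 51 mm tall with its small stud. Origin: centre of its underside, on the carrier's y axis 168 mm from the carrier's origin, at +y or -y as the start has it; 48 mm from the centre of the nearest bay. It only marks the end to begin counting from.
- cleaner_can: Bystander: loose large cleaner can, 90 mm across, 149 mm tall with its black cap. Origin: centre of the underside. Not to be moved.
- brush_cap: Bystander: loose black cap 38 mm across with an upright glue brush, 94 mm tall in all. Origin: centre of the underside. Not to be moved.

How it is judged (in metres and radians):
At the end, for the whole second after the job is handed in: Each tin stands in its own bay, within 12 mm of the bay's centre along and across, its foot under 10 mm above the carrier's underside, upright within 0.1 rad, released and at rest; counted from the red stop, the tins follow the order of their mats from the left-hand (+y) end (x of tin_yellow in the frame of carrier between -0.012 and 0.012 m and (horizontal distance between tin_yellow and red_stop between 0.036 and 0.06 m or horizontal distance between tin_yellow and red_stop between 0.116 and 0.14 m or horizontal distance between tin_yellow and red_stop between 0.196 and 0.22 m or horizontal distance between tin_yellow and red_stop between 0.276 and 0.3 m) and z of tin_yellow in the frame of carrier between 0 and 0.01 m and angle between each of tin_yellow, tin_blue, tin_green, tin_white's own z axis and vertical below 0.1 rad and linear speed of each of tin_yellow, tin_blue, tin_green, tin_white below 0.02 m/s and angular speed of each of tin_yellow, tin_blue, tin_green, tin_white below 0.2 rad/s and contact force between each of tin_yellow, tin_blue, tin_green, tin_white and the fingers below 0.05 N and x of tin_blue in the frame of carrier between -0.012 and 0.012 m and (horizontal distance between tin_blue and red_stop between 0.036 and 0.06 m or horizontal distance between tin_blue and red_stop between 0.116 and 0.14 m or horizontal distance between tin_blue and red_stop between 0.196 and 0.22 m or horizontal distance between tin_blue and red_stop between 0.276 and 0.3 m) and z of tin_blue in the frame of carrier between 0 and 0.01 m and x of tin_green in the frame of carrier between -0.012 and 0.012 m and (horizontal distance between tin_green and red_stop between 0.036 and 0.06 m or horizontal distance between tin_green and red_stop between 0.116 and 0.14 m or horizontal distance between tin_green and red_stop between 0.196 and 0.22 m or horizontal distance between tin_green and red_stop between 0.276 and 0.3 m) and z of tin_green in the frame of carrier between 0 and 0.01 m and x of tin_white in the frame of carrier between -0.012 and 0.012 m and (horizontal distance between tin_white and red_stop between 0.036 and 0.06 m or horizontal distance between tin_white and red_stop between 0.116 and 0.14 m or horizontal distance between tin_white and red_stop between 0.196 and 0.22 m or horizontal distance between tin_white and red_stop between 0.276 and 0.3 m) and z of tin_white in the frame of carrier between 0 and 0.01 m and ((y of mat_yellow in the frame of mat_blue above 0.04 m and ((horizontal distance between tin_yellow and red_stop below 0.088 m and horizontal distance between tin_blue and red_stop above 0.088 m) or (horizontal distance between tin_yellow and red_stop below 0.168 m and horizontal distance between tin_blue and red_stop above 0.168 m) or (horizontal distance between tin_yellow and red_stop below 0.248 m and horizontal distance between tin_blue and red_stop above 0.248 m))) or (y of mat_yellow in the frame of mat_blue below -0.04 m and ((horizontal distance between tin_blue and red_stop below 0.088 m and horizontal distance between tin_yellow and red_stop above 0.088 m) or (horizontal distance between tin_blue and red_stop below 0.168 m and horizontal distance between tin_yellow and red_stop above 0.168 m) or (horizontal distance between tin_blue and red_stop below 0.248 m and horizontal distance between tin_yellow and red_stop above 0.248 m)))) and ((y of mat_yellow in the frame of mat_green above 0.04 m and ((horizontal distance between tin_yellow and red_stop below 0.088 m and horizontal distance between tin_green and red_stop above 0.088 m) or (horizontal distance between tin_yellow and red_stop below 0.168 m and horizontal distance between tin_green and red_stop above 0.168 m) or (horizontal distance between tin_yellow and red_stop below 0.248 m and horizontal distance between tin_green and red_stop above 0.248 m))) or (y of mat_yellow in the frame of mat_green below -0.04 m and ((horizontal distance between tin_green and red_stop below 0.088 m and horizontal distance between tin_yellow and red_stop above 0.088 m) or (horizontal distance between tin_green and red_stop below 0.168 m and horizontal distance between tin_yellow and red_stop above 0.168 m) or (horizontal distance between tin_green and red_stop below 0.248 m and horizontal distance between tin_yellow and red_stop above 0.248 m)))) and ((y of mat_yellow in the frame of mat_white above 0.04 m and ((horizontal distance between tin_yellow and red_stop below 0.088 m and horizontal distance between tin_white and red_stop above 0.088 m) or (horizontal distance between tin_yellow and red_stop below 0.168 m and horizontal distance between tin_white and red_stop above 0.168 m) or (horizontal distance between tin_yellow and red_stop below 0.248 m and horizontal distance between tin_white and red_stop above 0.248 m))) or (y of mat_yellow in the frame of mat_white below -0.04 m and ((horizontal distance between tin_white and red_stop below 0.088 m and horizontal distance between tin_yellow and red_stop above 0.088 m) or (horizontal distance between tin_white and red_stop below 0.168 m and horizontal distance between tin_yellow and red_stop above 0.168 m) or (horizontal distance between tin_white and red_stop below 0.248 m and horizontal distance between tin_yellow and red_stop above 0.248 m)))) and ((y of mat_blue in the frame of mat_green above 0.04 m and ((horizontal distance between tin_blue and red_stop below 0.088 m and horizontal distance between tin_green and red_stop above 0.088 m) or (horizontal distance between tin_blue and red_stop below 0.168 m and horizontal distance between tin_green and red_stop above 0.168 m) or (horizontal distance between tin_blue and red_stop below 0.248 m and horizontal distance between tin_green and red_stop above 0.248 m))) or (y of mat_blue in the frame of mat_green below -0.04 m and ((horizontal distance between tin_green and red_stop below 0.088 m and horizontal distance between tin_blue and red_stop above 0.088 m) or (horizontal distance between tin_green and red_stop below 0.168 m and horizontal distance between tin_blue and red_stop above 0.168 m) or (horizontal distance between tin_green and red_stop below 0.248 m and horizontal distance between tin_blue and red_stop above 0.248 m)))) and ((y of mat_blue in the frame of mat_white above 0.04 m and ((horizontal distance between tin_blue and red_stop below 0.088 m and horizontal distance between tin_white and red_stop above 0.088 m) or (horizontal distance between tin_blue and red_stop below 0.168 m and horizontal distance between tin_white and red_stop above 0.168 m) or (horizontal distance between tin_blue and red_stop below 0.248 m and horizontal distance between tin_white and red_stop above 0.248 m))) or (y of mat_blue in the frame of mat_white below -0.04 m and ((horizontal distance between tin_white and red_stop below 0.088 m and horizontal distance between tin_blue and red_stop above 0.088 m) or (horizontal distance between tin_white and red_stop below 0.168 m and horizontal distance between tin_blue and red_stop above 0.168 m) or (horizontal distance between tin_white and red_stop below 0.248 m and horizontal distance between tin_blue and red_stop above 0.248 m)))) and ((y of mat_green in the frame of mat_white above 0.04 m and ((horizontal distance between tin_green and red_stop below 0.088 m and horizontal distance between tin_white and red_stop above 0.088 m) or (horizontal distance between tin_green and red_stop below 0.168 m and horizontal distance between tin_white and red_stop above 0.168 m) or (horizontal distance between tin_green and red_stop below 0.248 m and horizontal distance between tin_white and red_stop above 0.248 m))) or (y of mat_green in the frame of mat_white below -0.04 m and ((horizontal distance between tin_white and red_stop below 0.088 m and horizontal distance between tin_green and red_stop above 0.088 m) or (horizontal distance between tin_white and red_stop below 0.168 m and horizontal distance between tin_green and red_stop above 0.168 m) or (horizontal distance between tin_white and red_stop below 0.248 m and horizontal distance between tin_green and red_stop above 0.248 m))))); the robot touches nothing.
It fails at once if a tin is tipped over (leans more than 0.6 rad) (angle between any of tin_yellow, tin_blue, tin_green, tin_white's own z axis and vertical above 0.6 rad).
It fails at once if a tin is dropped (faster than 0.75 m/s with no finger on it) ((linear speed of tin_yellow above 0.75 m/s and contact force between tin_yellow and the fingers below 0.01 N) or (linear speed of tin_blue above 0.75 m/s and contact force between tin_blue and the fingers below 0.01 N) or (linear speed of tin_green above 0.75 m/s and contact force between tin_green and the fingers below 0.01 N) or (linear speed of tin_white above 0.75 m/s and contact force between tin_white and the fingers below 0.01 N)).
It fails at once if the cleaner can or the brush cap is shifted by more than 30 mm (distance of any of cleaner_can, brush_cap from where it was at the start of the episode above 0.03 m).
It also fails if it takes over 109 s, if anything falls off the work surface, if the arm or the gripper's body presses on something with over 40 N, if the wrist force passes 120 N, or if a joint passes its speed limit or range.

## Working session

There is one attempt and no reset: what is moved stays moved. The work goes in short steps, Python scripts to look and compute and a shell command to move; the robot and the scene stay as the last step left them, time stands still between calls to the robot, and variables do not carry over. Pictures are saved under pics/ and viewed, at most 14 in all, crops included, and the job is handed in when it is done.

```bash
mkdir -p pics; python3 - <<'E'
from workcell import env
import cv2
s=env.state();print(s)
for n in("top","scene"):
    im=env.grab_frame(n);cv2.imwrite(f"pics/{n}0.png",im[:,:,::-1]);print(env.camera_model(n))
E
```

```text
{'time_s': 0.0, 'qpos': array([ 7.51152701e+01,  1.83494515e+01,  8.97076456e+01, -1.65449521e-03,
        7.20429074e+01, -1.14532463e+00]), 'qvel': array([-0.00288428,  0.00172575, -0.00948297, -0.02645244, -0.00963383,
        0.00852017]), 'effort': array([ 1.45893551e-03, -4.12467706e+01, -2.31982791e+01,  7.28265988e-02,
        4.56990651e-02, -1.51758968e-04]), 'ee_pos': array([136.43637766, 558.04904107, 213.13382998]), 'ee_rot': array([-1.79899984e+02, -4.26229485e-04,  1.66261106e+02]), 'force': array([-0.12309135, -0.56149544,  0.53932556]), 'torque': array([0.00699446, 0.04188068, 0.00632924]), 'gripper_force': 0.0, 'gripper_width': 91.3535665600285}
{'fx': 450.3828411457437, 'fy': 450.3828411457437, 'cx': 277.78871036421646, 'cy': 202.99960282551578, 'D': array([-0.0719107,  0.       ,  0.       ,  0.       ,  0.       ]), 'camera_from_world': array([[-1.03903981e-02, -9.99879757e-01,  1.15113607e-02,
        -4.72121510e+00],
       [ 9.89753580e-01, -8.64432655e-03,  1.42524126e-01,
        -6.23510446e+02],
       [-1.42407481e-01,  1.28742929e-02,  9.89724387e-01,
        -1.02897816e+03],
       [ 0.00000000e+00,  0.00000000e+00,  0.00000000e+00,
         1.00000000e+00]])}
{'fx': 528.7901275355814, 'fy': 528.7901275355814, 'cx': 291.9010783058265, 'cy': 211.2010555736715, 'D': array([0.03075226, 0.        , 0.        , 0.        , 0.        ]), 'camera_from_world': array([[-5.59399745e-01,  8.28896711e-01,  1.47262353e-03,
         3.68577571e+02],
       [-6.23229939e-01, -4.21770851e-01,  6.58554320e-01,
         3.59826791e+02],
       [ 5.46494619e-01,  3.67477336e-01,  7.52531753e-01,
        -1.54465489e+03],
       [ 0.00000000e+00,  0.00000000e+00,  0.00000000e+00,
         1.00000000e+00]])}
```

View pics/top0.png

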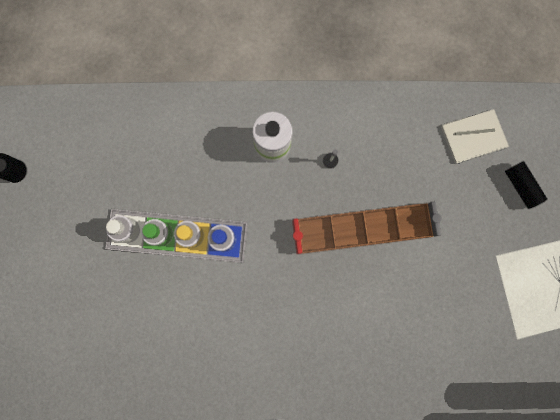

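View pics/scene0.png

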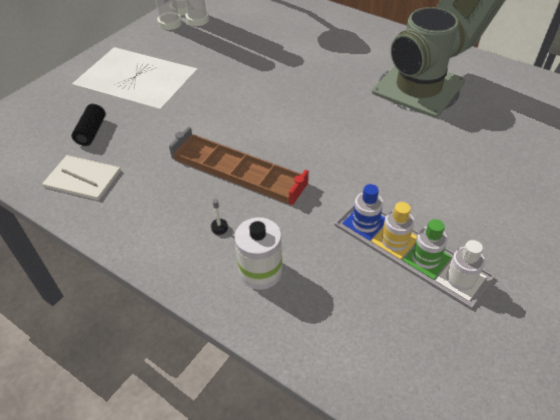

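The top view shows, left to right: white (120,228), green (154,232), yellow (187,234), blue (221,238). The carrier is at (297–435, 205–250) with its red stop at the left end (297,235). So white goes next to the red stop and blue goes in the farthest bay. Starting with blue means no tin is carried over another.

```bash
cat > h.py <<'E'
import cv2,numpy as np
from workcell import env
def ray(cm,uv):
    K=np.array([[cm['fx'],0,cm['cx']],[0,cm['fy'],cm['cy']],[0,0,1]])
    p=cv2.undistortPoints(np.array([[uv]],float),K,cm['D'])[0,0]
    T=cm['camera_from_world'];R=T[:3,:3];o=-R.T@T[:3,3]
    return o,R.T@np.array([p[0],-p[1],-1.])
def plane(cm,uv,z):
    o,d=ray(cm,uv);return o+d*(z-o[2])/d[2]
def tri(a,b):
    (o,d),(p,e)=a,b;d=d/np.linalg.norm(d);e=e/np.linalg.norm(e)
    t=np.linalg.lstsq(np.c_[d,-e],p-o,rcond=None)[0]
    x,y=o+d*t[0],p+e*t[1];return (x+y)/2,np.linalg.norm(x-y)
R={'yellow':((18,130,100),(32,255,255)),'blue':((108,150,60),(125,255,255)),'green':((48,130,50),(70,255,255)),'red':((174,150,80),(180,255,255)),'brown':((3,60,50),(16,220,200)),'white':((0,0,185),(180,40,255))}
def mask(im,c):
    h=cv2.cvtColor(im,cv2.COLOR_RGB2HSV);m=cv2.inRange(h,*map(np.array,R[c]))
    if c=='red': m|=cv2.inRange(h,(0,150,80),(2,255,255))
    return m
def blobs(im,c,mn=25):
    n,l,s,ce=cv2.connectedComponentsWithStats(mask(im,c))
    return sorted([(int(s[i,4]),ce[i].round(1).tolist(),s[i,:4].tolist()) for i in range(1,n) if s[i,4]>=mn],reverse=True)
E
python3 - <<'E'
from h import *
for n in('top','scene'):
    im=cv2.imread(f'pics/{n}0.png')[:,:,::-1].copy();print(n)
    for c in R:
        print(c,[b for b in blobs(im,c) if b[1][1]>100 and (n=='scene' or b[1][0]<450)][:6])
im=cv2.imread('pics/top0.png')[:,:,::-1].copy();cm=env.camera_model('top')
m=mask(im,'brown');m[:190]=0;m[265:]=0;m[:,:280]=0;m[:,445:]=0
m=cv2.morphologyEx(m,cv2.MORPH_CLOSE,np.ones((5,5)))
r=cv2.minAreaRect(cv2.findNonZero(m));print(r)
for z in(5,24):
    P=np.array([plane(cm,q,z) for q in cv2.boxPoints(r)]);print(P.round(1).tolist(),P.mean(0).round(1),[np.linalg.norm(P[i]-P[i-1]).round(1) for i in range(4)])
cv2.imwrite('pics/crop.png',np.hstack([cv2.resize(im[200:270,100:250,::-1],None,fx=5,fy=5,interpolation=2)]))
cv2.imwrite('pics/crop2.png',np.hstack([cv2.resize(im[195:260,290:445,::-1],None,fx=5,fy=5,interpolation=2)]))
E
```

```text
top
yellow [(321, [196.9, 241.9], [176, 223, 33, 31]), (173, [183.9, 232.4], [177, 226, 15, 14])]
blue [(261, [231.3, 244.3], [209, 226, 32, 31]), (142, [218.9, 236.2], [212, 230, 14, 13])]
green [(157, [150.2, 230.5], [143, 224, 16, 14]), (79, [159.1, 247.3], [144, 246, 29, 4]), (29, [169.3, 221.1], [162, 220, 15, 4])]
red [(176, [297.4, 235.6], [293, 219, 10, 34])]
brown [(4602, [365.0, 227.6], [295, 203, 139, 51])]
white [(776, [274.5, 130.9], [253, 112, 39, 37]), (283, [120.5, 222.5], [106, 214, 39, 19]), (75, [226.4, 238.7], [211, 225, 23, 25]), (69, [124.7, 244.4], [111, 242, 30, 6]), (37, [191.1, 224.4], [179, 221, 21, 11]), (34, [119.4, 237.6], [109, 233, 21, 8])]
scene
yellow [(519, [394.5, 241.4], [372, 226, 45, 33]), (256, [401.4, 211.8], [394, 202, 16, 20])]
blue [(387, [364.0, 223.1], [343, 210, 41, 29]), (217, [370.0, 193.4], [363, 185, 15, 18])]
green [(423, [427.7, 261.2], [404, 244, 46, 34]), (246, [434.6, 229.0], [427, 220, 17, 19]), (31, [423.1, 260.7], [415, 255, 20, 9])]
red [(305, [297.9, 186.4], [289, 170, 19, 34])]
brown [(3799, [237.2, 167.2], [174, 134, 128, 71])]
white [(1789, [80.9, 175.3], [43, 155, 76, 42]), (844, [255.3, 235.3], [235, 217, 46, 36]), (208, [472.1, 246.6], [460, 240, 23, 18]), (164, [451.7, 287.6], [436, 277, 35, 23]), (129, [456.5, 264.6], [449, 251, 27, 26]), (69, [360.2, 203.3], [355, 193, 19, 19])]
((362.03759765625, 227.95704650878906), (35.70257568359375, 139.4835968017578), 83.17654418945312)
[[590.3, -42.5, 5.0], [628.5, -390.3, 5.0], [539.7, -396.0, 5.0], [503.3, -51.6, 5.0]] [ 565.4 -220.1    5. ] [np.float64(87.4), np.float64(349.9), np.float64(89.0), np.float64(346.3)]
[[588.2, -41.7, 24.0], [625.8, -383.5, 24.0], [538.5, -389.1, 24.0], [502.7, -50.7, 24.0]] [ 563.8 -216.3   24. ] [np.float64(85.9), np.float64(343.9), np.float64(87.5), np.float64(340.3)]
```

View pics/crop.png

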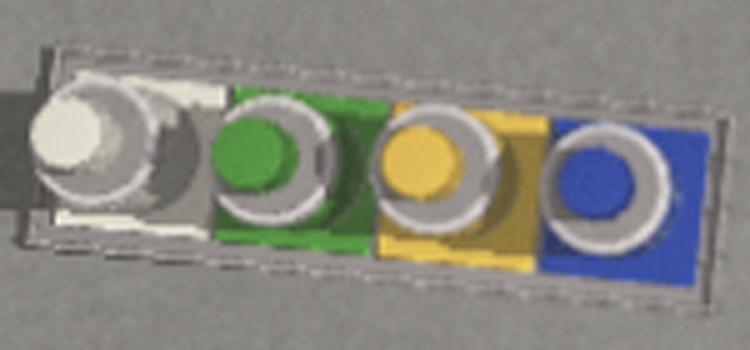

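View pics/crop2.png

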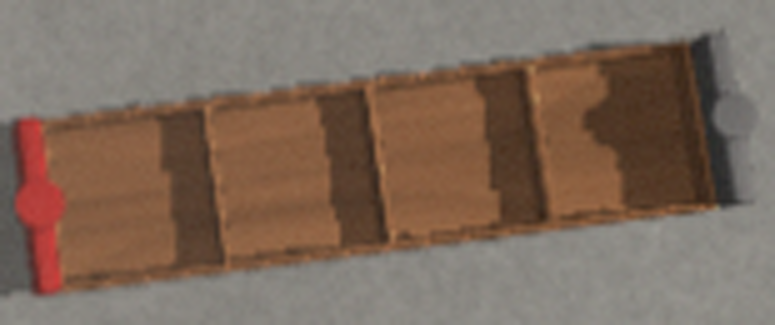

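The first crop shows the cap tops at crop pixels white (67,132), green (248,154), yellow (419,161) and blue (596,183). The second shows the divider tops at (207,107)-(225,267), (368,90)-(388,242) and (530,70)-(547,222).

```bash
python3 - <<'E'
from h import *
t=env.camera_model('top');s=env.camera_model('scene')
f=lambda x,y,a,b:(a+(x+.5)/5-.5,b+(y+.5)/5-.5)
for c,q in dict(white=(67,132),green=(248,154),yellow=(419,161),blue=(596,183)).items():
    print(c,'z117',plane(t,f(*q,100,200),117).round(1))
for c,a,b in(('yellow',(183.9,232.4),(401.4,211.8)),('blue',(218.9,236.2),(370,193.4)),('green',(150.2,230.5),(434.6,229.0)),('white',(113.9,226.9),(471.5,252))):
    x,e=tri(ray(t,a),ray(s,b));print(c,'tri',x.round(1),round(e,1))
for q in[((207,107),(225,267)),((368,90),(388,242)),((530,70),(547,222)),((45,124),(690,42)),((62,288),(714,208)),((690,42),(714,208))]:
    P=[plane(t,f(*k,290,195),24) for k in q];d=P[1]-P[0];print('div',P[0].round(1),P[1].round(1),((P[0]+P[1])/2).round(1),np.degrees(np.arctan2(d[0],-d[1])).round(1),np.linalg.norm(d).round(1))
r=[b for b in [(297.4,235.6)]][0];x,e=tri(ray(t,r),ray(s,(297.9,186.4)));print('red',x,e)
E
```

```text
white z117 [564.7 356.3 117. ]
green z117 [554.4 274.9 117. ]
yellow z117 [550.7 198.9 117. ]
blue z117 [540.4 120.7 117. ]
yellow tri [550.9 200.4 101.4] 1.0
blue tri [541.7 121.9 101.9] 0.8
green tri [555.6 276.1 102.1] 1.3
white tri [565.  359.2  98.2] 3.5
div [ 593.4 -139.7   24. ] [ 515.9 -146.4   24. ] [ 554.7 -143.1   24. ] -85.1 77.8
div [ 601.  -218.7   24. ] [ 527.  -225.7   24. ] [ 564.  -222.2   24. ] -84.5 74.3
div [ 610.1 -298.9   24. ] [ 535.7 -303.9   24. ] [ 572.9 -301.4   24. ] -86.2 74.5
div [585.9 -60.9  24. ] [ 623.2 -379.5   24. ] [ 604.5 -220.2   24. ] 6.7 320.7
div [506.8 -67.7  24. ] [ 541.4 -386.8   24. ] [ 524.1 -227.3   24. ] 6.2 320.9
div [ 623.2 -379.5   24. ] [ 541.4 -386.8   24. ] [ 582.3 -383.1   24. ] -84.9 82.1
red [547.00491663 -57.84234032  23.11648019] 1.0025880511137335
```

The measurements hold together: the tins are 78–80 mm apart and the cap-centre heights are about 101 mm. The carrier centre is about (564,-223), tilted 6.4°, which puts its bays at (551,-104), (560,-183), (569,-262.5) and (577.5,-342). First I turn the tool to yaw 90.

```bash
python3 -m jog '{"jaw":[91,91,91,91,91,91,91,91,91,91],"slide":[[0,0,0],[0,0,0],[0,0,0],[0,0,0],[0,0,0],[0,0,0],[0,0,0],[0,0,0],[0,0,0],[0,0,0]],"spin":[0.95,0.95,0.95,0.95,0.95,0.95,0.95,0.95,0.95,0.95]}' 30
```

```text
time_s: 1.1
ee_pos: [136.5, 558.3, 213.4]
ee_rot: [-180.0, 0.1, 89.9]
force: [0.6, -0.2, -0.0]
gripper_width: 91.1
gripper_force: 0.0
```

```bash
python3 -m jog '{"jaw":[91,91,91,91,91,91,91,91,91,91],"slide":[[-0.97,0.9,0],[-0.97,0.9,0],[-0.97,0.9,0],[-0.97,0.9,0],[-0.97,0.9,0],[-0.97,0.9,0],[-0.97,0.9,0],[-0.97,0.9,0],[-0.97,0.9,0],[-0.97,0.9,0]],"spin":[0,0,0,0,0,0,0,0,0,0]}'
python3 -m jog '{"jaw":[91,91,91,91,91,91,91],"slide":[[-0.97,0.9,0],[-0.97,0.9,0],[-0.97,0.9,0],[-0.97,0.9,0],[-0.97,0.9,0],[0,0,0],[0,0,0]],"spin":[0,0,0,0,0,0,0]}'
```

```text
time_s: 2.1
ee_pos: [408.6, 267.3, 213.7]
ee_rot: [-180.0, 0.0, 90.3]
force: [0.7, 0.7, -0.6]
gripper_width: 90.9
gripper_force: 0.0
time_s: 2.8
ee_pos: [543.3, 123.4, 213.2]
ee_rot: [-179.9, -0.0, 90.2]
force: [-0.7, -0.6, 0.1]
gripper_width: 91.0
gripper_force: 0.0
```

```bash
python3 - <<'E'
from h import *
cm=env.camera_model('wrist');im=env.grab_frame('wrist');cv2.imwrite('pics/w1.png',im[:,:,::-1])
for c in('blue','yellow','green'):
    for b in blobs(im,c,150)[:3]: print(c,b,plane(cm,b[1],117).round(1))
E
```

```text
blue (1084, [277.3, 202.7], [260, 183, 35, 40]) [541.7 125.2 117. ]
blue (1036, [270.7, 166.6], [243, 148, 68, 62]) [536.  157.3 117. ]
yellow (4801, [409.3, 349.9], [263, 337, 283, 23]) [677.9 -32.6 117. ]
yellow (1294, [272.8, 113.0], [248, 76, 73, 76]) [537.9 201.3 117. ]
yellow (1196, [289.1, 114.7], [270, 95, 39, 41]) [551.2 200.  117. ]
green (1527, [285.8, 59.3], [254, 0, 73, 81]) [548.1 241.6 117. ]
green (1495, [295.4, 18.5], [275, 0, 43, 43]) [555.1 270.1 117. ]
```

View pics/w1.png

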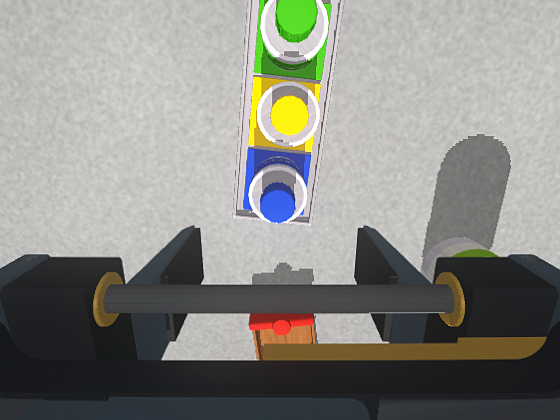

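The wrist view shows the blue cap at (277,203), which works out to about (541.7,123), in agreement with the top view. I descend and grip.

```bash
python3 -m jog '{"jaw":[91,91,91,91,91,91,91,91],"slide":[[-0.05,-0.07,0.7],[0,0,0.8],[0,0,0.8],[0,0,0.8],[0,0,0.6],[0,0,0.4],[0,0,0.2],[0,0,0]],"spin":[0,0,0,0,0,0,0,0]}' 30
python3 -m jog '{"jaw":[28,28,28,28,28,28,28,28,28,28],"slide":[[0,0,0],[0,0,0],[0,0,0],[0,0,0],[0,0,0],[0,0,0],[0,0,0],[0,0,0],[0,0,0],[0,0,0]],"spin":[0,0,0,0,0,0,0,0,0,0]}' 30
```

```text
time_s: 3.65
ee_pos: [540.9, 122.9, 84.6]
ee_rot: [-179.9, 0.0, 90.3]
force: [0.3, -0.1, 0.2]
gripper_width: 91.1
gripper_force: 0.0
time_s: 4.65
ee_pos: [541.5, 122.4, 84.9]
ee_rot: [180.0, -0.0, 90.3]
force: [1.3, 0.8, -0.2]
gripper_width: 31.7
gripper_force: 30.0
```

```bash
python3 -m jog '{"jaw":[28,28,28,28,28,28,28,28,28,28],"slide":[[0,0,-0.4],[0,0,-0.8],[0,0,-0.8],[0,0,-0.4],[-0.4,0,0],[-0.7,0,0],[-0.9,0,0],[-0.9,0,0],[-0.9,0,0],[-0.9,0,0]],"spin":[0,0,0,0,0,0,0,0,0,0]}'
python3 -m jog '{"jaw":[28,28,28,28,28,28,28,28,28,28],"slide":[[-0.9,0.12,0],[-0.9,0.12,0],[-0.9,0.12,0],[-0.9,0.12,0],[-0.9,0.12,0],[-0.9,0.12,0],[-0.9,0.12,0],[-0.9,0.12,0],[-0.9,0.12,0],[-0.9,0.12,0]],"spin":[0,0,0,0,0,0,0,0,0,0]}'
python3 -m jog '{"jaw":[28,28,28,28,28,28],"slide":[[-0.9,0,0],[-0.6,0,0],[-0.27,0,0],[0,0,0],[0,0,0],[0,0,0]],"spin":[0,0,0,0,0,0]}'
python3 - <<'E'
from h import *
cv2.imwrite('pics/w2.png',env.grab_frame('wrist')[:,:,::-1]);im=env.grab_frame('top');cv2.imwrite('pics/t2.png',cv2.resize(im[170:280,270:460,::-1],None,fx=4,fy=4))
E
```

```text
time_s: 5.65
ee_pos: [540.8, -20.4, 155.5]
ee_rot: [-179.8, 0.0, 90.3]
force: [0.9, 0.4, -1.7]
gripper_width: 31.1
gripper_force: 30.0
time_s: 6.65
ee_pos: [577.9, -290.0, 155.2]
ee_rot: [-179.8, -0.1, 90.2]
force: [0.8, -0.2, -1.9]
gripper_width: 31.5
gripper_force: 30.0
time_s: 7.25
ee_pos: [579.6, -340.3, 157.0]
ee_rot: [-180.0, -0.0, 90.3]
force: [-0.2, 0.1, -2.0]
gripper_width: 31.4
gripper_force: 30.0
```

View pics/w2.png

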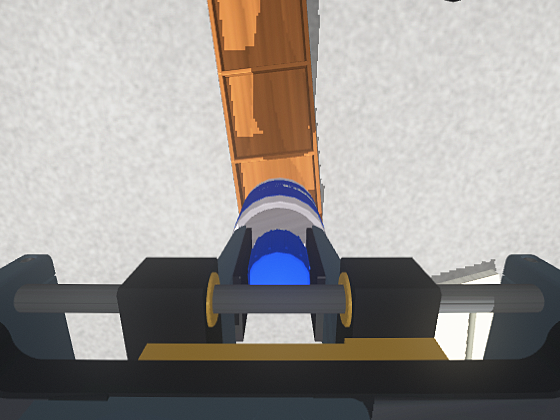

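The blue tin is held upright. The divider tops are visible at (220,74)-(308,66) and (235,162)-(318,152), so I use them to check the carrier pose from close by.

```bash
python3 - <<'E'
from h import *
t=env.camera_model('wrist')
for a,b in[((220,74),(308,66)),((235,162),(318,152))]:
    P=[plane(t,k,24) for k in(a,b)];print(P[0].round(1),P[1].round(1),((P[0]+P[1])/2).round(1),np.linalg.norm(P[1]-P[0]).round(1))
print(env.state()['ee_pos'])
E
```

```text
[ 526.2 -229.4   24. ] [ 605.  -222.4   24. ] [ 565.6 -225.9   24. ] 79.1
[ 537.1 -308.7   24. ] [ 617.  -298.7   24. ] [ 577.  -303.7   24. ] 80.5
[ 579.73709881 -340.49330698  157.10588198]
```

```bash
python3 -m jog '{"jaw":[28,28,28,28,28,28,28,28,28],"slide":[[-0.08,-0.04,0.3],[0,0,0.5],[0,0,0.6],[0,0,0.5],[0,0,0.3],[0,0,0.2],[0,0,0.1],[0,0,0],[0,0,0]],"spin":[0,0,0,0,0,0,0,0,0]}'
```

```text
time_s: 8.25
ee_pos: [578.8, -344.2, 82.5]
ee_rot: [179.9, 0.0, 90.3]
force: [0.2, 0.3, -2.2]
gripper_width: 31.7
gripper_force: 30.0
```

```bash
python3 -m jog '{"jaw":[28,28,50,91,91,91,91,91,91],"slide":[[0,0,0.02],[0,0,0],[0,0,0],[0,0,0],[0,0,0],[0,0,0],[0,0,0],[0,0,0],[0,0,0]],"spin":[0,0,0,0,0,0,0,0,0]}'
python3 -m jog '{"jaw":[91,91,91,91,91,91,91,91,91,91],"slide":[[0,0,-0.4],[0,0,-0.8],[0,0,-0.8],[0,0,-0.4],[0.5,0,0],[0.9,0,0],[1,0,0],[1,0,0],[1,0,0],[1,0,0]],"spin":[0,0,0,0,0,0,0,0,0,0]}'
python3 - <<'E'
from h import *
im=env.grab_frame('top');t=env.camera_model('top');s=env.camera_model('scene');i2=env.grab_frame('scene')
for c in('blue','yellow'):
    for b in blobs(im,c,60)[:3]: print(c,b,plane(t,b[1],101 if c=='yellow' else 98).round(1))
    print([b[:2] for b in blobs(i2,c,60)[:4]])
cv2.imwrite('pics/t3.png',np.vstack([cv2.resize(im[190:270,290:450,::-1],None,fx=3.5,fy=3.5),cv2.resize(i2[80:280,100:500,::-1],(560,280))]))
E
```

```text
time_s: 9.15
ee_pos: [578.4, -343.9, 81.3]
ee_rot: [180.0, -0.0, 90.3]
force: [0.0, -0.4, -0.1]
gripper_width: 84.4
gripper_force: 0.0
time_s: 10.15
ee_pos: [576.4, -179.4, 152.0]
ee_rot: [-179.9, -0.1, 90.3]
force: [0.8, 0.2, -0.5]
gripper_width: 90.9
gripper_force: 0.0
blue (147, [214.3, 246.0], [209, 240, 14, 15]) [519.9 132.9  98. ]
[(772, [364.7, 221.8]), (168, [191.7, 124.4]), (121, [195.7, 146.9])]
yellow (379, [197.3, 241.4], [176, 223, 33, 31]) [530.3 170.6 101. ]
yellow (169, [183.9, 232.3], [177, 226, 15, 14]) [550.9 200.9 101. ]
[(517, [394.9, 241.5]), (250, [401.4, 212.1])]
```

View pics/t3.png

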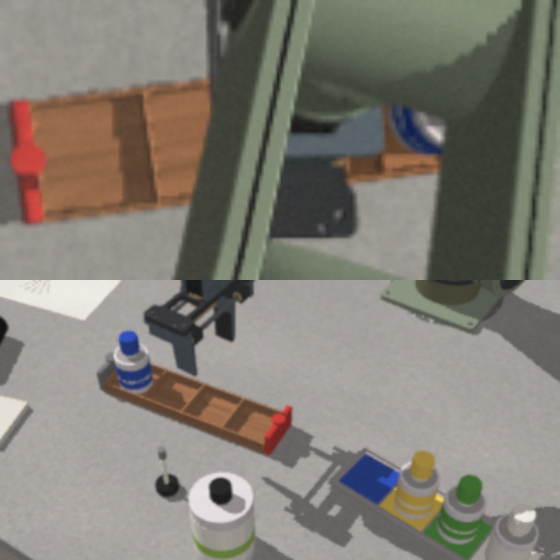

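Blue stands upright in the far bay (192,124 in the scene view). Yellow is next, at (551,200).

```bash
python3 -m jog '{"jaw":[91,91,91,91,91,91,91,91,91,91],"slide":[[0.9,-0.08,0],[1,-0.08,0],[1,-0.08,0],[1,-0.08,0],[1,-0.08,0],[1,-0.08,0],[1,-0.08,0],[1,-0.08,0],[1,-0.08,0],[1,-0.06,0]],"spin":[0,0,0,0,0,0,0,0,0,0]}'
python3 -m jog '{"jaw":[91,91,91,91,91,91],"slide":[[1,0,0],[0.9,0,0],[0.6,0,0],[0.2,0,0],[0,0,0],[0,0,0]],"spin":[0,0,0,0,0,0]}'
python3 - <<'E'
from h import *
s=env.camera_model('scene')
print('blue',plane(s,(191.7,124.4),98))
t=env.camera_model('wrist');im=env.grab_frame('wrist')
for c in('yellow','green'): print(c,[(b[0],plane(t,b[1],117).round(1)) for b in blobs(im,c,400)[:3]])
print(env.state()['ee_pos'])
E
```

```text
time_s: 11.25
ee_pos: [551.8, 115.9, 152.4]
ee_rot: [-179.9, 0.0, 90.3]
force: [0.5, -0.5, 0.3]
gripper_width: 90.4
gripper_force: 0.0
time_s: 11.85
ee_pos: [552.4, 195.0, 153.1]
ee_rot: [-180.0, 0.0, 90.2]
force: [0.1, 0.1, 0.0]
gripper_width: 90.9
gripper_force: 0.0
blue [ 578.61465268 -346.89300307   98.        ]
yellow [(4775, array([656.6,  92.1, 117. ])), (1999, array([546.2, 238.5, 117. ])), (1871, array([551.2, 204.2, 117. ]))]
green [(1981, array([555.7, 275.6, 117. ])), (1228, array([550.4, 289.4, 117. ]))]
[552.49056676 194.84985188 153.23031107]
```

```bash
python3 -m jog '{"jaw":[91,91,91,91,91,91,91],"slide":[[0.18,-0.04,0.3],[0,0,0.6],[0,0,0.6],[0,0,0.5],[0,0,0.2],[0,0,0.09],[0,0,0]],"spin":[0,0,0,0,0,0,0]}' 30
python3 -m jog '{"jaw":[28,28,28,28,28,28,28,28,28,28],"slide":[[0,0,0],[0,0,0],[0,0,0],[0,0,0],[0,0,0],[0,0,0],[0,0,0],[0,0,0],[0,0,0],[0,0,0]],"spin":[0,0,0,0,0,0,0,0,0,0]}' 30
```

```text
time_s: 12.6
ee_pos: [551.4, 201.3, 84.6]
ee_rot: [180.0, -0.0, 90.2]
force: [0.4, 0.2, -0.3]
gripper_width: 90.9
gripper_force: 0.0
time_s: 13.6
ee_pos: [551.4, 201.4, 84.6]
ee_rot: [180.0, -0.0, 90.3]
force: [0.9, -0.6, -0.5]
gripper_width: 31.3
gripper_force: 30.0
```

```bash
python3 -m jog '{"jaw":[28,28,28,28,28,28,28,28,28,28],"slide":[[0,0,-0.4],[0,0,-0.8],[0,0,-0.8],[0,0,-0.4],[-0.4,0,0],[-0.7,0,0],[-0.9,0,0],[-0.9,0,0],[-0.9,0,0],[-0.9,0,0]],"spin":[0,0,0,0,0,0,0,0,0,0]}'
python3 -m jog '{"jaw":[28,28,28,28,28,28,28,28,28,28],"slide":[[-0.9,0.05,0],[-0.9,0.05,0],[-0.9,0.05,0],[-0.9,0.05,0],[-0.9,0.05,0],[-0.9,0.05,0],[-0.9,0.05,0],[-0.9,0.05,0],[-0.9,0.05,0],[-0.9,0.05,0]],"spin":[0,0,0,0,0,0,0,0,0,0]}'
python3 -m jog '{"jaw":[28,28,28,28,28,28],"slide":[[-0.9,0,0],[-0.6,0,0],[-0.27,0,0],[0,0,0],[0,0,0],[0,0,0]],"spin":[0,0,0,0,0,0]}'
```

```text
time_s: 14.6
ee_pos: [550.5, 58.4, 155.1]
ee_rot: [-179.8, 0.0, 90.3]
force: [0.1, -0.6, -3.3]
gripper_width: 31.1
gripper_force: 30.0
time_s: 15.6
ee_pos: [566.5, -211.1, 154.9]
ee_rot: [-179.8, -0.1, 90.2]
force: [0.5, -0.2, -3.5]
gripper_width: 31.5
gripper_force: 30.0
time_s: 16.2
ee_pos: [568.3, -261.5, 156.6]
ee_rot: [-180.0, -0.0, 90.3]
force: [0.8, -0.1, -3.4]
gripper_width: 31.3
gripper_force: 30.0
```

```bash
python3 -m jog '{"jaw":[28,28,28,28,28,28,28,28,28],"slide":[[-0.02,0.02,0.3],[0,0,0.5],[0,0,0.6],[0,0,0.5],[0,0,0.3],[0,0,0.2],[0,0,0.1],[0,0,0],[0,0,0]],"spin":[0,0,0,0,0,0,0,0,0]}'
python3 -m jog '{"jaw":[28,28,50,91,91,91,91,91,91],"slide":[[0,0,0],[0,0,0],[0,0,0],[0,0,0],[0,0,0],[0,0,0],[0,0,0],[0,0,0],[0,0,0]],"spin":[0,0,0,0,0,0,0,0,0]}'
python3 -m jog '{"jaw":[91,91,91,91,91,91,91,91,91,91],"slide":[[0,0,-0.4],[0,0,-0.8],[0,0,-0.8],[0,0,-0.4],[0.5,0,0],[0.9,0,0],[1,0,0],[1,0,0],[1,0,0],[1,0,0]],"spin":[0,0,0,0,0,0,0,0,0,0]}'
```

```text
time_s: 17.1
ee_pos: [569.5, -263.5, 82.2]
ee_rot: [179.9, 0.0, 90.3]
force: [-0.5, 0.3, -3.6]
gripper_width: 31.4
gripper_force: 30.0
time_s: 18.0
ee_pos: [569.0, -263.2, 81.6]
ee_rot: [180.0, -0.0, 90.3]
force: [0.1, -0.1, 0.2]
gripper_width: 84.5
gripper_force: 0.0
time_s: 19.0
ee_pos: [567.0, -98.9, 152.3]
ee_rot: [-179.9, -0.1, 90.3]
force: [-0.1, 1.7, -0.0]
gripper_width: 90.9
gripper_force: 0.0
```

```bash
python3 -m jog '{"jaw":[91,91,91,91,91,91,91,91,91,91],"slide":[[0.9,-0.04,0],[1,-0.04,0],[1,-0.04,0],[1,-0.04,0],[1,-0.04,0],[1,-0.04,0],[1,-0.04,0],[1,-0.04,0],[1,-0.04,0],[1,-0.04,0]],"spin":[0,0,0,0,0,0,0,0,0,0]}'
python3 -m jog '{"jaw":[91,91,91,91,91,91],"slide":[[1,0,0],[0.9,0,0],[0.6,0,0],[0.2,0,0],[0,0,0],[0,0,0]],"spin":[0,0,0,0,0,0]}'
python3 - <<'E'
from h import *
t=env.camera_model('wrist');im=env.grab_frame('wrist')
for c in('green','white'): print(c,[(b[0],b[1],plane(t,b[1],117).round(1)) for b in blobs(im,c,400)[:4]])
print(env.state()['ee_pos'])
s=env.camera_model('scene');i=env.grab_frame('scene')
for c in('yellow','blue'): print(c,[(b[0],plane(s,b[1],98).round(1)) for b in blobs(i,c,80)])
E
```

```text
time_s: 20.0
ee_pos: [553.1, 197.4, 152.4]
ee_rot: [-179.8, 0.0, 90.3]
force: [0.4, 0.1, 0.1]
gripper_width: 90.9
gripper_force: 0.0
time_s: 20.6
ee_pos: [554.3, 275.7, 153.4]
ee_rot: [-180.0, 0.0, 90.2]
force: [-0.7, -0.2, -1.0]
gripper_width: 91.0
gripper_force: 0.0
green [(2070, [280.3, 168.4], array([554.9, 318.7, 117. ])), (1719, [281.4, 223.2], array([555.8, 280.1, 117. ]))]
white [(71813, [269.9, 152.2], array([548. , 329.4, 117. ])), (1381, [213.9, 338.4], array([503.2, 183.3, 117. ])), (1088, [524.8, 81.0], array([706.1, 374.2, 117. ])), (614, [254.1, 209.7], array([537. , 289.9, 117. ]))]
[554.45493118 275.56466984 153.55618805]
yellow [(922, array([621.6, 220.7,  98. ])), (253, array([ 631.7, -206.7,   98. ])), (192, array([ 569. , -266.1,   98. ]))]
blue [(798, array([614. , 149.6,  98. ])), (168, array([ 578.9, -346.6,   98. ])), (125, array([ 635. , -285.9,   98. ]))]
```

```bash
python3 -m jog '{"jaw":[91,91,91,91,91,91,91],"slide":[[0.02,0.03,0.3],[0,0,0.6],[0,0,0.6],[0,0,0.5],[0,0,0.2],[0,0,0.09],[0,0,0]],"spin":[0,0,0,0,0,0,0]}' 30
python3 -m jog '{"jaw":[28,28,28,28,28,28,28,28,28,28],"slide":[[0,0,0],[0,0,0],[0,0,0],[0,0,0],[0,0,0],[0,0,0],[0,0,0],[0,0,0],[0,0,0],[0,0,0]],"spin":[0,0,0,0,0,0,0,0,0,0]}' 30
```

```text
time_s: 21.4
ee_pos: [555.6, 277.1, 84.9]
ee_rot: [180.0, -0.0, 90.2]
force: [-0.0, -0.2, 0.1]
gripper_width: 91.2
gripper_force: 0.0
time_s: 22.4
ee_pos: [555.6, 277.3, 84.9]
ee_rot: [180.0, -0.0, 90.3]
force: [0.4, 0.3, -0.5]
gripper_width: 31.5
gripper_force: 30.0
```

```bash
python3 -m jog '{"jaw":[28,28,28,28,28,28,28,28,28,28],"slide":[[0,0,-0.4],[0,0,-0.8],[0,0,-0.8],[0,0,-0.4],[-0.4,0,0],[-0.7,0,0],[-0.9,0,0],[-0.9,0,0],[-0.9,0,0],[-0.9,0,0]],"spin":[0,0,0,0,0,0,0,0,0,0]}'
python3 -m jog '{"jaw":[28,28,28,28,28,28,28,28,28,28],"slide":[[-0.9,0.01,0],[-0.9,0.01,0],[-0.9,0.01,0],[-0.9,0.01,0],[-0.9,0.01,0],[-0.9,0.01,0],[-0.9,0.01,0],[-0.9,0.01,0],[-0.9,0.01,0],[-0.9,0.01,0]],"spin":[0,0,0,0,0,0,0,0,0,0]}'
python3 -m jog '{"jaw":[28,28,28,28,28,28],"slide":[[-0.9,0,0],[-0.6,0,0],[-0.17,0,0],[0,0,0],[0,0,0],[0,0,0]],"spin":[0,0,0,0,0,0]}'
```

```text
time_s: 23.4
ee_pos: [554.6, 134.1, 155.4]
ee_rot: [-179.8, 0.1, 90.3]
force: [1.1, 0.3, -3.4]
gripper_width: 31.3
gripper_force: 30.0
time_s: 24.4
ee_pos: [558.5, -135.2, 155.4]
ee_rot: [-179.8, -0.0, 90.2]
force: [0.5, -0.6, -4.1]
gripper_width: 31.3
gripper_force: 30.0
time_s: 25.0
ee_pos: [560.5, -182.7, 156.9]
ee_rot: [-180.0, -0.0, 90.3]
force: [-0.8, -0.1, -4.1]
gripper_width: 31.5
gripper_force: 30.0
```

```bash
python3 -m jog '{"jaw":[28,28,28,28,28,28,28,28,28],"slide":[[0,0,0.3],[0,0,0.5],[0,0,0.6],[0,0,0.5],[0,0,0.3],[0,0,0.2],[0,0,0.1],[0,0,0],[0,0,0]],"spin":[0,0,0,0,0,0,0,0,0]}'
python3 -m jog '{"jaw":[28,28,50,91,91,91,91,91,91],"slide":[[0,0,0],[0,0,0],[0,0,0],[0,0,0],[0,0,0],[0,0,0],[0,0,0],[0,0,0],[0,0,0]],"spin":[0,0,0,0,0,0,0,0,0]}'
python3 -m jog '{"jaw":[91,91,91,91,91,91,91,91,91,91],"slide":[[0,0,-0.4],[0,0,-0.8],[0,0,-0.8],[0,0,-0.4],[0.5,0,0],[0.9,0,0],[1,0,0],[1,0,0],[1,0,0],[1,0,0]],"spin":[0,0,0,0,0,0,0,0,0,0]}'
python3 -m jog '{"jaw":[91,91,91,91,91,91,91,91,91,91],"slide":[[0.9,0,0],[1,0,0],[1,0,0],[1,0,0],[1,0,0],[1,0,0],[1,0,0],[1,0,0],[1,0,0],[1,0,0]],"spin":[0,0,0,0,0,0,0,0,0,0]}'
python3 -m jog '{"jaw":[91,91,91,91,91,91],"slide":[[1,0.1,0],[0.9,0.1,0],[0.6,0.05,0],[0.2,0,0],[0,0,0],[0,0,0]],"spin":[0,0,0,0,0,0]}'
python3 - <<'E'
from h import *
cv2.imwrite('pics/w5.png',env.grab_frame('wrist')[:,:,::-1]);print(env.state()['ee_pos'])
E
```

```text
time_s: 25.9
ee_pos: [561.0, -184.0, 82.4]
ee_rot: [179.9, 0.0, 90.3]
force: [0.6, 0.0, -3.3]
gripper_width: 31.4
gripper_force: 30.0
time_s: 26.8
ee_pos: [560.6, -183.8, 81.9]
ee_rot: [180.0, -0.0, 90.3]
force: [0.3, -0.2, -0.4]
gripper_width: 84.7
gripper_force: 0.0
time_s: 27.8
ee_pos: [558.5, -19.5, 152.7]
ee_rot: [-179.9, -0.0, 90.3]
force: [-0.3, 0.7, -0.1]
gripper_width: 91.0
gripper_force: 0.0
time_s: 28.8
ee_pos: [556.8, 277.0, 152.6]
ee_rot: [-179.8, 0.0, 90.3]
force: [0.5, -1.0, -0.5]
gripper_width: 91.5
gripper_force: 0.0
time_s: 29.4
ee_pos: [565.3, 355.2, 153.7]
ee_rot: [-180.0, 0.1, 90.2]
force: [0.0, -0.1, -0.4]
gripper_width: 90.6
gripper_force: 0.0
[565.45686165 354.99437022 153.91902259]
```

View pics/w5.png

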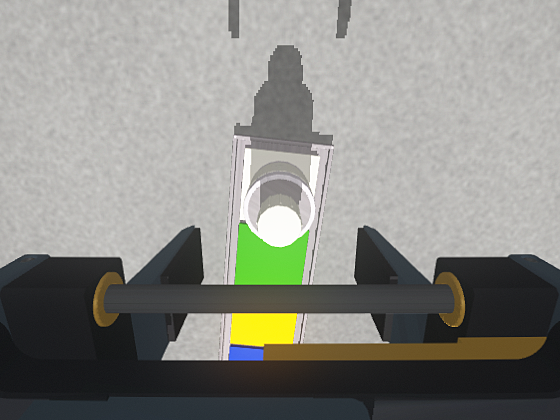

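The white cap's top disc is at (279,226), giving about (565,357). I descend and grip.

```bash
python3 -m jog '{"jaw":[91,91,91,91,91,91,91],"slide":[[0.04,0,0.3],[0,0,0.6],[0,0,0.6],[0,0,0.5],[0,0,0.2],[0,0,0.1],[0,0,0]],"spin":[0,0,0,0,0,0,0]}' 30
python3 -m jog '{"jaw":[28,28,28,28,28,28,28,28,28,28],"slide":[[0,0,0],[0,0,0],[0,0,0],[0,0,0],[0,0,0],[0,0,0],[0,0,0],[0,0,0],[0,0,0],[0,0,0]],"spin":[0,0,0,0,0,0,0,0,0,0]}' 30
```

```text
time_s: 30.15
ee_pos: [565.7, 357.2, 85.0]
ee_rot: [180.0, -0.0, 90.2]
force: [-0.3, 0.3, 0.5]
gripper_width: 90.9
gripper_force: 0.0
time_s: 31.15
ee_pos: [565.5, 357.4, 85.0]
ee_rot: [-180.0, -0.0, 90.3]
force: [0.4, -0.2, 0.0]
gripper_width: 31.8
gripper_force: 30.0
```

```bash
python3 -m jog '{"jaw":[28,28,28,28,28,28,28,28,28,28],"slide":[[0,0,-0.4],[0,0,-0.8],[0,0,-0.8],[0,0,-0.4],[-0.4,0,0],[-0.7,0,0],[-0.9,0,0],[-0.9,0,0],[-0.9,0,0],[-0.9,0,0]],"spin":[0,0,0,0,0,0,0,0,0,0]}'
python3 -m jog '{"jaw":[28,28,28,28,28,28,28,28,28,28],"slide":[[-0.9,-0.05,0],[-0.9,-0.06,0],[-0.9,-0.05,0],[-0.9,-0.06,0],[-0.9,-0.05,0],[-0.9,-0.06,0],[-0.9,-0.05,0],[-0.9,-0.06,0],[-0.9,-0.05,0],[-0.9,-0.06,0]],"spin":[0,0,0,0,0,0,0,0,0,0]}'
python3 -m jog '{"jaw":[28,28,28,28,28,28],"slide":[[-0.9,0,0],[-0.6,0,0],[-0.17,0,0],[0,0,0],[0,0,0],[0,0,0]],"spin":[0,0,0,0,0,0]}'
```

```text
time_s: 32.15
ee_pos: [564.6, 213.0, 155.1]
ee_rot: [-179.8, 0.1, 90.2]
force: [-0.2, -0.5, -3.3]
gripper_width: 31.5
gripper_force: 30.0
time_s: 33.15
ee_pos: [548.4, -56.1, 155.3]
ee_rot: [-179.8, 0.0, 90.2]
force: [0.2, 0.1, -3.1]
gripper_width: 31.3
gripper_force: 30.0
time_s: 33.75
ee_pos: [550.8, -102.9, 156.7]
ee_rot: [-180.0, -0.0, 90.3]
force: [-0.2, 0.1, -3.1]
gripper_width: 31.4
gripper_force: 30.0
```

Now I lower the tin, release it, rise and retreat left and back towards the start so the cameras get a clear view.

```bash
python3 -m jog '{"jaw":[28,28,28,28,28,28,28,28,28],"slide":[[0,0,0.3],[0,0,0.5],[0,0,0.6],[0,0,0.5],[0,0,0.3],[0,0,0.2],[0,0,0.1],[0,0,0],[0,0,0]],"spin":[0,0,0,0,0,0,0,0,0]}'
python3 -m jog '{"jaw":[28,28,50,91,91,91,91,91,91],"slide":[[0,0,0],[0,0,0],[0,0,0],[0,0,0],[0,0,0],[0,0,0],[0,0,0],[0,0,0],[0,0,0]],"spin":[0,0,0,0,0,0,0,0,0]}'
python3 -m jog '{"jaw":[91,91,91,91,91,91,91,91,91,91],"slide":[[0,0,-0.4],[0,0,-0.8],[0,0,-0.8],[0,0,-0.4],[0.5,0,0],[0.9,0,0],[1,0,0],[1,0,0],[1,0,0],[1,0,0]],"spin":[0,0,0,0,0,0,0,0,0,0]}'
python3 -m jog '{"jaw":[91,91,91,91,91,91,91,91,91,91],"slide":[[0.9,0,0],[1,0,0],[1,0,0],[1,0,0],[1,0,0],[1,0,0],[1,0,0],[0.9,0,0],[0.4,0,0],[0,0,0]],"spin":[0,0,0,0,0,0,0,0,0,0]}'
python3 - <<'E'
from h import *
im=env.grab_frame('top');t=env.camera_model('top');s=env.camera_model('scene');i2=env.grab_frame('scene')
P={}
for c in('blue','yellow','green'):
    B=[b for b in blobs(im,c,60) if 290<b[1][0]<440][:1];S=[b for b in blobs(i2,c,60) if b[1][0]<320 and b[1][1]<190]
    print(c,[(b[:2],plane(t,b[1],98).round(1)) for b in B],[(b[:2],plane(s,b[1],98).round(1)) for b in S])
cv2.imwrite('pics/fin.png',np.vstack([cv2.resize(im[180:260,280:460,::-1],(720,320)),cv2.resize(i2[90:240,130:490,::-1],(672,280))[:, :720] if 0 else cv2.resize(i2[90:240,130:490,::-1],(720,280))]))
E
```

```text
time_s: 34.65
ee_pos: [551.7, -103.8, 82.4]
ee_rot: [179.9, 0.0, 90.3]
force: [0.2, -0.9, -3.7]
gripper_width: 31.7
gripper_force: 30.0
time_s: 35.55
ee_pos: [551.2, -103.7, 81.9]
ee_rot: [180.0, -0.0, 90.3]
force: [-0.0, 0.1, -0.1]
gripper_width: 84.8
gripper_force: 0.0
time_s: 36.55
ee_pos: [549.2, 60.4, 152.7]
ee_rot: [-179.9, -0.0, 90.3]
force: [0.2, -0.6, -0.1]
gripper_width: 90.8
gripper_force: 0.0
time_s: 37.55
ee_pos: [548.3, 305.6, 152.8]
ee_rot: [-179.9, 0.0, 90.4]
force: [0.0, -0.5, 0.0]
gripper_width: 91.2
gripper_force: 0.0
blue [((180, [425.0, 218.0]), array([ 578.3, -345.3,   98. ]))] [((167, [191.7, 124.5]), array([ 578.9, -346.6,   98. ])), ((123, [195.5, 146.9]), array([ 635.1, -286.1,   98. ]))]
yellow [((184, [390.4, 222.6]), array([ 568.6, -264.9,   98. ]))] [((254, [223.5, 159.4]), array([ 631.6, -205.9,   98. ])), ((194, [220.2, 134.5]), array([ 568.8, -266.5,   98. ]))]
green [((142, [356.7, 226.4]), array([ 560.8, -187.6,   98. ]))] [((162, [248.9, 145.1]), array([ 560.5, -187.5,   98. ])), ((149, [251.4, 170.2]), array([ 624. , -132.6,   98. ]))]
```

View pics/fin.png

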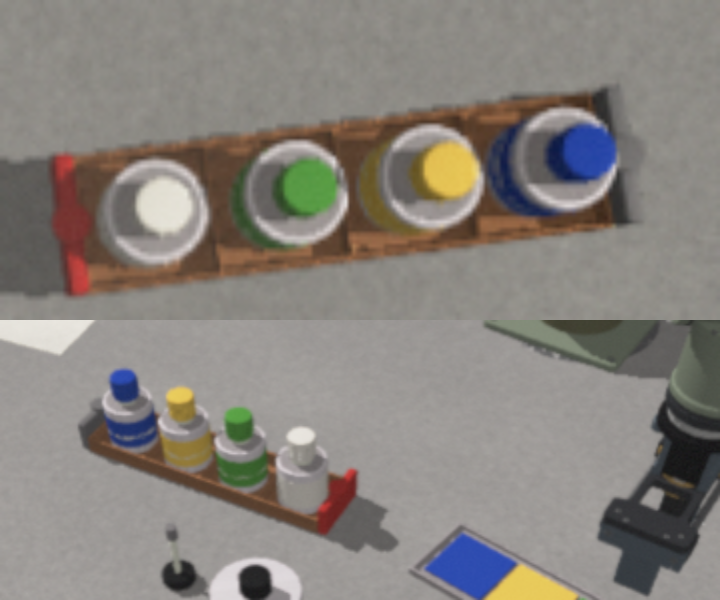

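All four tins stand upright in order: white next to the red stop, then green, yellow and blue. The measured positions of blue, yellow and green are within about 4 mm of their bay centres, and white is visibly in its bay. I hand the job in.

```bash
python3 -c "
from workcell import env
print(env.job_done())"
```

```text
the job is handed in; nothing more can be done
None
```

The job is handed in (no verdict came back): all four tins stand upright in the carrier in the order white, green, yellow, blue from the red stop, released, and nothing else was moved.

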